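Ready a beaker for stirring and hold the guard gate on its sagging bolt

ROBOT

A 6-joint arm with a two-finger parallel gripper is mounted at the origin on a cart in front of the work surface, level with it; the furniture and walls round the work are solid. World frame = base frame: x ahead of the robot, y to its left, z up, the work surface at z = 0. Lengths are in m, angles in degrees, forces in N, time in s.
With the tool pointing down it reaches from about 0.25 to 0.725 m from the base axis. Payload 9.7 kg.
Tool frame: the origin (TCP) lies at the centre of the arm's flange, where the gripper is bolted on; the fingertips stand bot.tips_ahead ahead of it and the grasp point (between the pads) lies 155 mm ahead of it (bot.tips_ahead is the distance from the TCP to the fingertips, in m); z points along the fingers, y is the line along which they close (so a half turn about z gives the same grasp; the last joint's range is limited). The gripper opens to 85 mm and grips with 20 to 120 N. Pads are 22 mm wide; open, the fingers measure 114 mm over their backs; the gripper's body (76 mm by 85 mm) begins 54 mm behind the grasp point. The pads swing forward as they close: fully open they stand 13 mm farther back than shut.
Start: joints at [74.255, 4.979, 10.078, 95.1, 0, 90], TCP at [0.149, 0.529, 0.405] pointing down, gripper open.
Joint ranges: [-179.16, 179.16], [-48.56, 103.87], [-65.8, 70.77], [-126.05, 130.52], [-82.76, 87.17], [-180, 180]. Speed limits (degrees/s): [127.2, 127.2, 147.25, 180, 180, 180].

INTERFACE

Orientations are given as [roll, pitch, yaw] about the fixed x, y, z axes, in that order (R = Rz(yaw) Ry(pitch) Rx(roll)).
In Python, from workcell import bot gives the robot as it stands.
- The arm moves only by the tool drive_tool, never from a script. Its argument "plan" is a list of rows, each an object of numbers: "dx", "dy", "dz": the shift along the tool's x, y, z in m; "roll": the turn about the tool's z in rad; "hand": the finger opening in m, from 0 to 0.0854. In form: [{"dx": .., "dy": .., "dz": .., "roll": .., "hand": ..}, ...]. A call has 1 to 20 rows; each row is the pose to reach, as a shift and turn from the pose commanded when the call began, along the tool's axes at that moment; what a row does not reach only later rows make up. A row lasts 1/12 s, in which the tool goes at most 41.7 mm and 7.16 degrees, less where a joint would pass 70% of its speed; a pose out of reach is approached as far as the arm can. A call with a gripper value outside its range is refused whole. The fingers move at their own pace and stop on an object; "force" is the grip in N (left out, the last holds). Time passes only in rows, so rows that repeat a pose let the fingers close. It gives the time, the measured TCP pose, the force and the opening at its end, in the units of the state.
- bot.get_obs(): the state, without advancing time (a new reading comes with each control period).
- bot.camera(name): name is "scene" or "side" or "wrist"; returns a dict with "frame" (400x640x3 uint8, red, green, blue), "z_map" (400x640 float32, m along the optical axis (not along the pixel's ray), 0 where there is no reading), "mtx" (3x3 intrinsics, pixels), "k1" (the pictures are not rectified: a ray, as slopes to the right and down, at radius r is drawn at 1 + k1 r^2 times it, then the intrinsics apply), "R" (3x3) and "t" (3): a world point X has camera coordinates R X + t. Camera axes: x right, y down, z forward; pixel columns grow to the right and rows downward; lengths in m; the calibration is good to about 2 mm. A picture is of the moment at which its call begins.
- bot.job_done(): hands the job in, once; it reports no verdict.
The state is a dict: "time": time; "q": joint angles; "qd": joint speeds; "joint_efforts": joint torques, N m; "ee_pos": TCP position; "tcp_rot": TCP orientation; "wrist_force": force on the tool from outside, world axes, zero at the start; "torque": the same for the moment, N m; "opening": finger opening in m.
Only numpy, scipy, OpenCV 4.12 (cv2) and the standard library are available. Lean on these libraries where they do the work, as an engineer would, in place of code of your own. Each camera call takes 0.05 s, during which the arm holds its last target. There are 200 camera calls.

TASK

Pluck the blue stir bar out of the pocket tray and let it drop into the beaker. Then unbolt the gate of the wire guard in front of the hotplate: its bolt sags and hangs behind the bent-up lip of the keeper, so lift it by the knob while you draw it back fully clear. Swing the gate towards you until it stands about 40 degrees open and finish while still holding it there, because it is sprung and would fall shut before I can lift the beaker through onto the hotplate; disturb nothing else.

Things in the scene. Friction and masses are not known exactly. Their poses are not given: they have to be found in the camera images.
- bar_tray: grey plastic tray, 86 (x) x 138 (y) x 12 mm, fixed to the bench; origin at the centre of its underside. Three pockets 46 x 16 mm, 4 mm deep, 43 mm apart along its y, long side along its x, centred 10 mm to +x of its middle; three smaller empty pockets in front of them
- bar_blue: blue stir bar, a rod with round ends, 12 mm thick and 40 mm long along its x, 15 g, lying in one of the three pockets (which one varies); origin at the underside of its middle, so its axis lies 6 mm above the origin and 2 mm above the top of the tray
- bar_white_1: white stir bar of the same size in another pocket; stays there
- bar_white_2: white stir bar of the same size in another pocket; stays there
- beaker: glass beaker with pale blue contents drawn in it (no obstacle), outside 72 mm, clear inside 60 mm, 90 mm high, loose on the bench, 94 g; origin at the centre of its underside
- guard: wire guard of aluminium profile fixed to the bench in front of the hotplate, 360 mm wide (y = -160 to 200 mm from its origin), posts 204 mm high; origin at its underside, in the middle of its depth, its x points away from the robot side (front is -x), its y to the left. The gate is its left half, a fixed wired panel its right part
- gate_leaf: the gate: aluminium frame with upright steel wires, 200 mm wide, 14 mm thick, from 32 to 185 mm above the bench, hinged upright at its left (+y) end, with a stile 20 mm wide at its free right end; carries the barrel and the bolt. Same axes as the guard when shut; origin on the hinge axis at bench height
- gate (a joint): gate angle in rad: 0 shut, grows as it swings towards the robot side (its free end goes to the guard's -x; clockwise from above), stop at 1.5. A spring pulls it shut with 0.14 Nm when shut and 0.23 Nm at 0.7 rad
- gate_hinge (a point): point on the upright hinge axis of the gate, 155 mm above the bench
- gate_edge (a point): middle of the top of the gate's free stile, 193 mm from the hinge, 185 mm above the bench
- barrel (a joint): tilt in rad of the barrel (plate with two straps guiding the bolt on the gate's front), turning on its one screw 72 mm from the knob towards the hinge: 0 hanging on its stop (nose 0.05 below level), grows as the knob is lifted, stop 0.16; falls back by weight. The bolt passes the lip between about 0.07 and 0.14: knob 5 to 10 mm above its rest
- bolt (a joint): travel in m of the bolt along the barrel: 0 shot, grows as it is drawn towards the hinge (the gate's +y), stop at 0.034; friction 1.5 N; starts between 0 and 0.004. Unlifted, the notch under its nose catches on the keeper's lip at about 0.006; from 0.020 on the nose is clear of the keeper
- knob (a point): centre of the black ball knob of the bolt, 20 mm across, on an 8 mm stem; 52 mm in front of the gate's front face, 30 mm below the gate's top, about 155 mm above the bench. Drawing the bolt carries it towards the hinge; it also serves as the gate's handle
- timer: white bench timer, 60 x 66 x 21 mm, loose bystander; origin at the centre of its underside
- masking_tape: roll of masking tape, 96 mm across, 25 mm high, loose bystander
- wash_bottle: white wash bottle with a blue cap, 67 x 112 x 188 mm, loose bystander behind the guard
- forceps: steel forceps, 133 mm long, 9 mm high, loose bystander
- pen: red and white marker pen, 135 mm long, loose bystander
- keeper_lip (a point): middle of the top edge of the keeper's bent-up lip. The keeper is a steel strap on the guard's middle post, standing 20 mm out of it, that takes the bolt's nose; the lower edge of its mouth is bent up 6 mm and its top strap stops the nose from being lifted out

How it is judged:
By the outcome, as a careful person would: the job done as asked, in the order asked, and still so for the second after the job is handed in, while the arm keeps its last pose, push and grip.
It also fails if it takes over 51 s, if anything falls off the work surface, if the arm or the gripper's body presses on something with over 40 N, if the wrist force passes 120 N, or if a joint passes its speed limit or range.

## Working session

There is one attempt and no reset: what is moved stays moved. The work goes in short steps, Python scripts to look and compute and a tool call to move; the robot and the scene stay as the last step left them, time stands still between calls to the robot, and variables do not carry over. Pictures are saved under pics/ and viewed, on a budget of 10 in all, crops included, one or two more only if the job needs it, and the job is handed in when it is done.

Besides the shell and the picture viewer there is one more tool, called after "Call:" by a JSON object that holds its "method" and its "body". drive_tool: Moves the arm, as the interface text tells. Its arguments: {"type":"object","properties":{"plan":{"type":"array","items":{"type":"object","properties":{"dx":{"type":"number"},"dy":{"type":"number"},"dz":{"type":"number"},"roll":{"type":"number"},"hand":{"type":"number"}}}},"force":{"type":"number"}},"required":["plan"]}

```bash
mkdir -p pics; ls; cat > h.py <<'E'
import numpy as np, cv2
from workcell import bot
def ray(c,u,v):
    m=c["mtx"]; p=np.array([(u-m[0,2])/m[0,0],(v-m[1,2])/m[1,1]])
    q=p.copy()
    for _ in range(20): q=p/(1+c["k1"]*(q@q))
    return np.array([q[0],q[1],1.0])
def onplane(c,u,v,z):
    R,t=c["R"],np.array(c["t"]); o=-R.T@t; d=R.T@ray(c,u,v)
    return o+d*(z-o[2])/d[2]
def bydepth(c,u,v,k=1):
    u0,v0=int(round(u)),int(round(v)); w=c["z_map"][v0-k:v0+k+1,u0-k:u0+k+1]; w=w[w>0]
    return c["R"].T@(ray(c,u,v)*np.median(w)-np.array(c["t"]))
def proj(c,X):
    p=c["R"]@np.array(X)+np.array(c["t"]); q=p[:2]/p[2]; q=q*(1+c["k1"]*(q@q))
    return c["mtx"][:2,:2]@q+c["mtx"][:2,2]
def cloud(c):
    vs,us=np.mgrid[0:400,0:640]; m=c["mtx"]
    n=cv2.undistortPoints(np.stack([us,vs],-1).reshape(-1,1,2).astype(float),m,np.array([c["k1"],0,0,0.])).reshape(400,640,2)
    z=c["z_map"]; P=np.dstack([n*z[...,None],z])
    return (P-np.array(c["t"]))@c["R"]
def save(c,name): cv2.imwrite(f"pics/{name}.png",cv2.cvtColor(c["frame"],cv2.COLOR_RGB2BGR))
E
python3 - <<'E'
from h import *
import pickle
print(bot.get_obs(), bot.tips_ahead)
for n in ["scene","side"]:
    c=bot.camera(n); save(c,n); pickle.dump(dict(c),open(n+".pkl","wb")); print(n,c["mtx"],c["k1"],-c["R"].T@np.array(c["t"]),c["R"])
E
```

```text
pics
{'time': 0.0, 'q': array([ 7.42565129e+01,  5.01097530e+00,  1.00335647e+01,  9.50987752e+01,
       -7.40953883e-04,  9.00014627e+01]), 'qd': array([ 0.0241912 ,  0.05802786, -0.08769961,  0.06392178,  0.04548969,
        0.02067459]), 'joint_efforts': array([ 1.62694378e-04, -5.20389819e+01,  4.64803112e+01,  1.62042148e-02,
        1.09270052e-04, -7.43476789e-06]), 'ee_pos': array([0.14923386, 0.52936837, 0.40397614]), 'tcp_rot': array([-1.79923814e+02,  7.42898153e-04,  1.64255051e+02]), 'wrist_force': array([ 0.1773804 , -0.44599793, -0.30268815]), 'torque': array([-0.01500516, -0.0275713 , -0.00481091]), 'opening': 0.0854968216615081} 0.1734
scene [[395.29090241   0.         323.46869005]
 [  0.         395.29090241 192.81223457]
 [  0.           0.           1.        ]] -0.00967537698781248 [-0.03260985 -0.43126055  0.66666598] [[ 0.61453686 -0.78888554  0.00201164]
 [-0.47420047 -0.37143465 -0.79822942]
 [ 0.63045885  0.48958748 -0.60235018]]
side [[404.77551199   0.         318.90264686]
 [  0.         404.77551199 199.30866346]
 [  0.           0.           1.        ]] -0.0765667807903721 [-0.13387684  0.06883158  1.12051227] [[-0.10059829 -0.99489844 -0.00755479]
 [-0.83117932  0.08821253 -0.5489622 ]
 [ 0.54682806 -0.04894528 -0.83581304]]
```

View pics/scene.png

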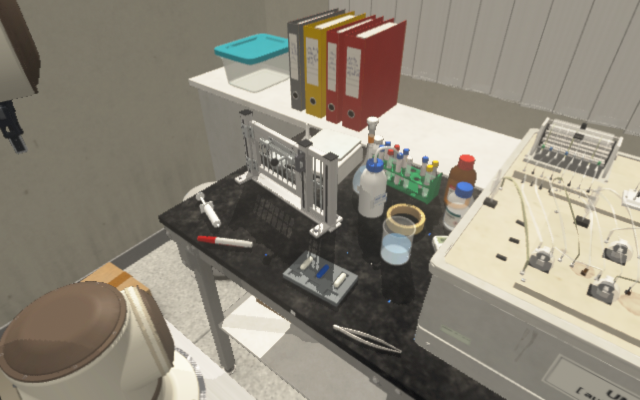

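View pics/side.png

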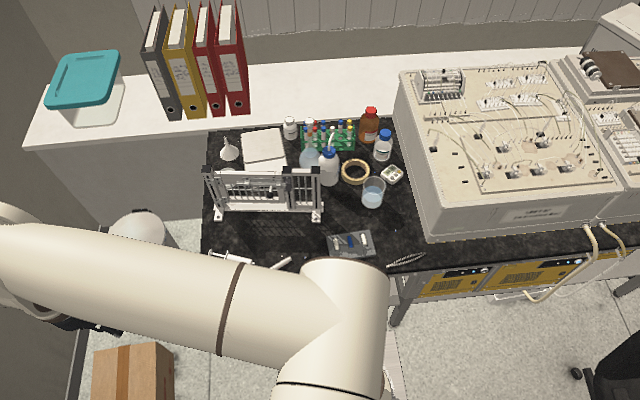

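The scene view shows the blue bar at (322,271) in the middle pocket, the beaker at (396,248) with the tape behind it, and the guard from (245,115) to (335,225). In the side view the beaker is at (374,192), the tray at (350,244) and the guard at (207-322, 165-215). I'll measure these next.

```bash
python3 - <<'E'
from h import *
import pickle
c=pickle.load(open("scene.pkl","rb")); s=pickle.load(open("side.pkl","rb"))
for n,k,roi in [("scene",c,(285,250,350,300)),("side",s,(325,228,375,258))]:
    f=k["frame"].astype(int); x0,y0,x1,y1=roi
    m=np.zeros((400,640),np.uint8); sub=f[y0:y1,x0:x1]
    m[y0:y1,x0:x1]=(sub[...,2]-sub[...,0]>50)
    v,u=np.nonzero(m); print(n,len(u),u.mean(),v.mean())
    P=np.array([onplane(k,a,b,0.014) for a,b in zip(u,v)]); print(P.mean(0)); w,V=np.linalg.eigh(np.cov(P[:,:2].T)); print(w**.5,np.degrees(np.arctan2(V[1,1],V[0,1])))
    C=cloud(k); print("depthmean",C[m>0].mean(0))
    # tray top points: grey region
    T=C[y0-5:y1+5,x0-5:x1+5].reshape(-1,3); T=T[(T[:,2]>.009)&(T[:,2]<.0145)]; print("tray",len(T),cv2.minAreaRect(T[:,:2].astype(np.float32)))
# beaker rim points & guard in both
for n,k in [("scene",c),("side",s)]:
    C=cloud(k)
    for nm,(x0,y0,x1,y1) in dict(beaker=dict(scene=(378,228,416,268),side=(358,172,390,212))[n:=n] and {"b":dict(scene=(378,228,416,268),side=(358,172,390,212))[n]}).items():
        T=C[y0:y1,x0:x1].reshape(-1,3); 
        for lo,hi in [(.03,.07),(.07,.084),(.084,.1)]:
            Q=T[(T[:,2]>lo)&(T[:,2]<hi)]; print(n,nm,lo,len(Q), Q.min(0) if len(Q) else 0,Q.max(0) if len(Q) else 0)
for n,k,roi in [("scene",c,(225,100,350,240)),("side",s,(195,160,330,225))]:
    x0,y0,x1,y1=roi; C=cloud(k)[y0:y1,x0:x1].reshape(-1,3)
    Q=C[(C[:,2]>.196)&(C[:,2]<.212)]; print(n,"posttop",len(Q),cv2.minAreaRect(Q[:,:2].astype(np.float32)))
for n,k,roi in [("scene",c,(225,95,355,245)),("side",s,(195,155,335,230))]:
    x0,y0,x1,y1=roi; cr=k["frame"][y0:y1,x0:x1,::-1]
    cv2.imwrite(f"pics/{n}_g.png",cv2.resize(cr,None,fx=4,fy=4,interpolation=cv2.INTER_CUBIC))
a=cv2.imread("pics/scene_g.png"); b=cv2.imread("pics/side_g.png"); h=np.zeros((600,800,3),np.uint8)
h[:400,:347]=cv2.resize(a,(347,400)); h[300:,360:800]=cv2.resize(b,(440,300-56+0)) if 0 else 0
h[:400,:347]=cv2.resize(a,(347,400)); h[:236,360:800]=cv2.resize(b,(440,236))
t=c["frame"][240:310,275:420,::-1]; h[300:512,360:800]=cv2.resize(t,(440,212))
cv2.imwrite("pics/m1.png",h)
E
```

```text
scene 75 322.70666666666665 270.58666666666664
[ 0.42810585 -0.07203467  0.014     ]
[0.00366331 0.01428654] 179.66911224200544
depthmean [ 0.42405268 -0.07522086  0.01976595]
tray 1378 ((0.4157228171825409, -0.07410204410552979), (0.08902035653591156, 0.13970965147018433), 4.937061786651611)
side 37 349.7027027027027 241.51351351351352
[ 0.42628625 -0.07421532  0.014     ]
[0.00290924 0.01118   ] -177.4912366858927
depthmean [ 0.42387569 -0.07360523  0.01874548]
tray 688 ((0.4158560335636139, -0.07424741238355637), (0.08873564749956131, 0.1398053765296936), 3.376361131668091)Traceback (most recent call last):
  File "<stdin>", line 16, in <module>
ValueError: not enough values to unpack (expected 4, got 1)
```

```bash
python3 - <<'E'
from h import *
import pickle
c=pickle.load(open("scene.pkl","rb")); s=pickle.load(open("side.pkl","rb"))
for n,k,(x0,y0,x1,y1) in [("scene",c,(376,225,418,270)),("side",s,(356,170,392,214))]:
    C=cloud(k); T=C[y0:y1,x0:x1].reshape(-1,3)
    for lo,hi in [(.03,.07),(.07,.084),(.084,.097)]:
        Q=T[(T[:,2]>lo)&(T[:,2]<hi)]; print(n,lo,len(Q), Q.min(0).round(3) if len(Q) else 0,Q.max(0).round(3) if len(Q) else 0, cv2.minEnclosingCircle(Q[:,:2].astype(np.float32)) if len(Q) else 0)
for n,k,roi in [("scene",c,(225,100,350,240)),("side",s,(195,160,330,225))]:
    x0,y0,x1,y1=roi; C=cloud(k)[y0:y1,x0:x1].reshape(-1,3)
    Q=C[(C[:,2]>.196)&(C[:,2]<.212)]; print(n,"posttop",len(Q),cv2.minAreaRect(Q[:,:2].astype(np.float32)))
    Q=C[(C[:,2]>.178)&(C[:,2]<.192)]; print(n,"gatetop",len(Q),cv2.minAreaRect(Q[:,:2].astype(np.float32)))
h=np.zeros((600,800,3),np.uint8)
def put(k,x0,y0,x1,y1,X,Y,f):
    t=cv2.resize(np.ascontiguousarray(k["frame"][y0:y1,x0:x1,::-1]),None,fx=f,fy=f,interpolation=cv2.INTER_CUBIC); h[Y:Y+t.shape[0],X:X+t.shape[1]]=t
put(c,230,95,350,245,0,0,4); put(s,200,155,330,225,485,0,2.4); put(c,280,220,420,310,485,200,2.2)
cv2.imwrite("pics/m1.png",h)
E
```

```text
scene 0.03 659 [ 0.54  -0.201  0.03 ] [ 0.61  -0.133  0.07 ] ((0.5747652649879456, -0.1652027815580368), 0.037333354353904724)
scene 0.07 186 [ 0.54  -0.201  0.07 ] [ 0.61  -0.134  0.084] ((0.5748220682144165, -0.1680377572774887), 0.03488590940833092)
scene 0.084 109 [ 0.538 -0.202  0.084] [ 0.602 -0.136  0.094] ((0.5735481977462769, -0.16847075521945953), 0.035715341567993164)
side 0.03 346 [ 0.54  -0.199  0.031] [ 0.611 -0.132  0.07 ] ((0.5762841105461121, -0.1667814403772354), 0.03703718259930611)
side 0.07 98 [ 0.541 -0.2    0.07 ] [ 0.609 -0.133  0.084] ((0.5746446847915649, -0.1665409654378891), 0.035103943198919296)
side 0.084 102 [ 0.539 -0.203  0.084] [ 0.61  -0.131  0.095] ((0.5753387808799744, -0.1667744219303131), 0.036698974668979645)
scene posttop 426 ((0.5870795249938965, 0.17244307696819305), (0.34201088547706604, 0.029628820717334747), 83.12379455566406)
scene gatetop 579 ((0.5769186615943909, 0.17171010375022888), (0.33806249499320984, 0.042927730828523636), 82.87873077392578)
side posttop 329 ((0.5869638919830322, 0.17281098663806915), (0.3392547070980072, 0.02965041808784008), 82.97586059570312)
side gatetop 500 ((0.579364538192749, 0.1729864627122879), (0.3372782766819, 0.03732827678322792), 78.65410614013672)
```

View pics/m1.png

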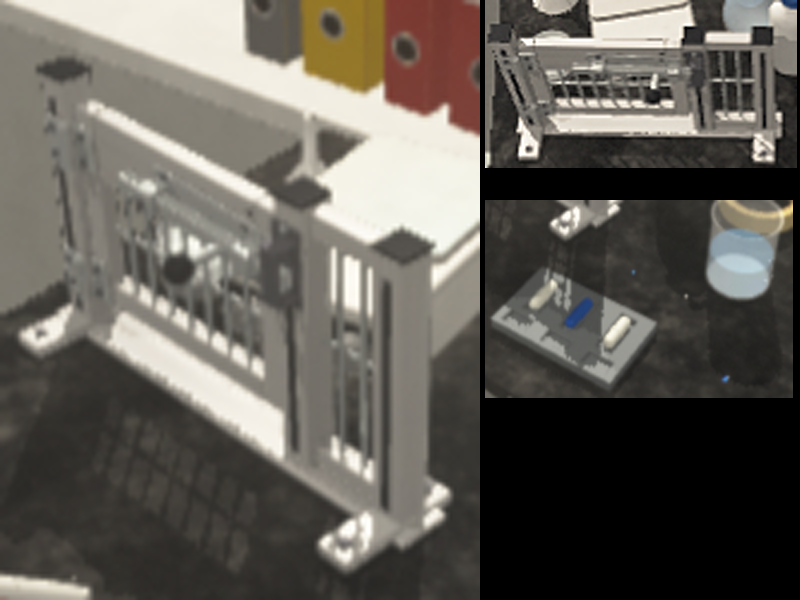

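```bash
cat >> h.py <<'E'
from scipy.spatial.transform import Rotation as Ro
def plan(X,yaw=None):
    "tool-frame shift and roll to TCP position X, tool yaw (deg)"
    o=bot.get_obs(); R=Ro.from_euler("xyz",o["tcp_rot"],degrees=True)
    d=R.inv().apply(np.array(X)-o["ee_pos"]); 
    r=0 if yaw is None else -np.radians((yaw-o["tcp_rot"][2]+180)%360-180)
    print("shift",d.round(4),"roll",round(r,3)); 
E
python3 - <<'E'
from h import *
import pickle
plan([.425,-.0735,.30],4)
c=pickle.load(open("scene.pkl","rb")); s=pickle.load(open("side.pkl","rb"))
for k,u,v in [(c,275,162),(s,272,195)]:
    C=cloud(k)[v-4:v+5,u-4:u+5].reshape(-1,3); f=k["frame"][v-4:v+5,u-4:u+5].reshape(-1,3)
    m=(f.max(1)<45); print(m.sum(),C[m].mean(0),np.median(C[m],0))
E
```

```text
shift [-0.429  -0.5053  0.1047] roll 2.797
0 [nan nan nan] [nan nan nan]
28 [0.54127955 0.14699596 0.1385687 ] [0.52463889 0.14896821 0.16009222]<stdin>:7: RuntimeWarning: Mean of empty slice.
  ret = um.true_divide(
  return _methods._mean(a, axis=axis, dtype=dtype,
```

Call:
{"method": "drive_tool", "body": {"plan": [{"dx": -0.429,"dy": -0.505,"dz": 0.105,"roll": 2.8,"hand": 0.03},{"dx": -0.429,"dy": -0.505,"dz": 0.105,"roll": 2.8,"hand": 0.03},{"dx": -0.429,"dy": -0.505,"dz": 0.105,"roll": 2.8,"hand": 0.03},{"dx": -0.429,"dy": -0.505,"dz": 0.105,"roll": 2.8,"hand": 0.03},{"dx": -0.429,"dy": -0.505,"dz": 0.105,"roll": 2.8,"hand": 0.03},{"dx": -0.429,"dy": -0.505,"dz": 0.105,"roll": 2.8,"hand": 0.03},{"dx": -0.429,"dy": -0.505,"dz": 0.105,"roll": 2.8,"hand": 0.03},{"dx": -0.429,"dy": -0.505,"dz": 0.105,"roll": 2.8,"hand": 0.03},{"dx": -0.429,"dy": -0.505,"dz": 0.105,"roll": 2.8,"hand": 0.03},{"dx": -0.429,"dy": -0.505,"dz": 0.105,"roll": 2.8,"hand": 0.03},{"dx": -0.429,"dy": -0.505,"dz": 0.105,"roll": 2.8,"hand": 0.03},{"dx": -0.429,"dy": -0.505,"dz": 0.105,"roll": 2.8,"hand": 0.03},{"dx": -0.429,"dy": -0.505,"dz": 0.105,"roll": 2.8,"hand": 0.03},{"dx": -0.429,"dy": -0.505,"dz": 0.105,"roll": 2.8,"hand": 0.03},{"dx": -0.429,"dy": -0.505,"dz": 0.105,"roll": 2.8,"hand": 0.03},{"dx": -0.429,"dy": -0.505,"dz": 0.105,"roll": 2.8,"hand": 0.03},{"dx": -0.429,"dy": -0.505,"dz": 0.105,"roll": 2.8,"hand": 0.03},{"dx": -0.429,"dy": -0.505,"dz": 0.105,"roll": 2.8,"hand": 0.03},{"dx": -0.429,"dy": -0.505,"dz": 0.105,"roll": 2.8,"hand": 0.03},{"dx": -0.429,"dy": -0.505,"dz": 0.105,"roll": 2.8,"hand": 0.03}]}}

```text
time: 1.77
ee_pos: [0.425, -0.0736, 0.2992]
tcp_rot: [-180.0, 0.1, 20.6]
wrist_force: [-0.7, -0.1, 0.7]
opening: 0.0301
```

```bash
python3 - <<'E'
from h import *
import pickle
plan([.425,-.0735,.30],4); print(bot.get_obs())
c=bot.camera("wrist"); save(c,"w1"); pickle.dump(dict(c),open("w1.pkl","wb"))
print(-c["R"].T@np.array(c["t"]))
E
```

```text
shift [-0.     -0.0001 -0.0008] roll 0.29
{'time': 1.7667, 'q': array([-9.82645914e+00, -1.21115428e+01, -1.78191425e+01,  8.43597632e+01,
        1.14922467e-03,  1.49582367e+02]), 'qd': array([ 6.66332381e-01, -3.89418158e-01, -2.74723026e-02, -9.72849991e-02,
       -9.60497068e-02,  8.53674487e+01]), 'joint_efforts': array([-5.59291486e-01, -3.32955909e+01,  4.70099974e+01, -1.12605927e-02,
       -1.40598000e-02, -2.48374164e+00]), 'ee_pos': array([ 0.42504561, -0.07361801,  0.29917464]), 'tcp_rot': array([-1.79964903e+02,  5.75090350e-02,  2.05911909e+01]), 'wrist_force': array([-0.71793952, -0.09829487,  0.65995154]), 'torque': array([ 0.00900358,  0.00296145, -0.04131929]), 'opening': 0.03008021102931026}
[ 0.49158882 -0.04739847  0.26806177]
```

View pics/w1.png

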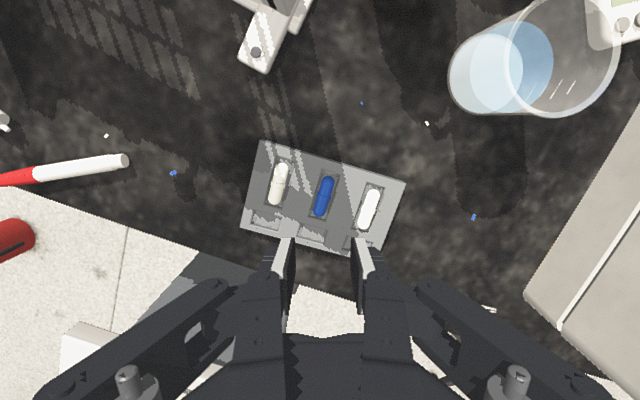

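The blue bar is at (323,196), clear in the middle pocket, with the fingertips at about (288,242) and (358,242). The beaker is at upper right.

```bash
python3 - <<'E'
from h import *
import pickle
k=pickle.load(open("w1.pkl","rb")); f=k["frame"].astype(int); C=cloud(k)
m=np.zeros((400,640),bool); m[165:225,300:345]=True; m&=(f[...,2]-f[...,0]>50)
v,u=np.nonzero(m); P=np.array([onplane(k,a,b,.016)[:2] for a,b in zip(u,v)],np.float32)
print(len(u),cv2.minAreaRect(P))
T=C[135:265,235:410].reshape(-1,3); T=T[(T[:,2]>.009)&(T[:,2]<.0145)]; print(cv2.minAreaRect(T[:,:2].astype(np.float32)))
F=C[236:250,270:375].reshape(-1,3); g=F[F[:,2]>.05]; print("finger z min", g[:,2].min() if len(g) else 0, bot.get_obs()["ee_pos"])
# beaker
T=C[0:115,445:620].reshape(-1,3); T=T[(T[:,2]>.075)&(T[:,2]<.095)]; print(len(T),cv2.minAreaRect(T[:,:2].astype(np.float32)))
plan([.4245,-.0735,.30],4)
E
```

```text
512 ((0.42592257261276245, -0.07269439101219177), (0.039473239332437515, 0.012761320918798447), 2.5033912658691406)
((0.41560912132263184, -0.07389631122350693), (0.08670405298471451, 0.13893108069896698), 4.082035541534424)
finger z min 0.1290662167141391 [ 0.42502041 -0.07339977  0.2992281 ]
4952 ((0.5751208066940308, -0.16691353917121887), (0.0663263201713562, 0.07260476052761078), 21.762165069580078)
shift [-0.0005 -0.0001 -0.0008] roll 0.281
```

Call:
{"method": "drive_tool", "body": {"plan": [{"dx": 0.001,"dy": -0.0005,"dz": 0.0,"roll": 0.29,"hand": 0.022},{"dx": 0.001,"dy": -0.0005,"dz": 0.0,"roll": 0.29,"hand": 0.022},{"dx": 0.001,"dy": -0.0005,"dz": 0.03,"roll": 0.29,"hand": 0.022},{"dx": 0.001,"dy": -0.0005,"dz": 0.06,"roll": 0.29,"hand": 0.022},{"dx": 0.001,"dy": -0.0005,"dz": 0.09,"roll": 0.29,"hand": 0.022},{"dx": 0.001,"dy": -0.0005,"dz": 0.1,"roll": 0.29,"hand": 0.022},{"dx": 0.001,"dy": -0.0005,"dz": 0.107,"roll": 0.29,"hand": 0.022},{"dx": 0.001,"dy": -0.0005,"dz": 0.107,"roll": 0.29,"hand": 0.022},{"dx": 0.001,"dy": -0.0005,"dz": 0.107,"roll": 0.29,"hand": 0.022}]}}

```text
time: 2.57
ee_pos: [0.4263, -0.0723, 0.1939]
tcp_rot: [180.0, -0.1, 4.4]
wrist_force: [0.4, -0.4, 0.7]
opening: 0.0219
```

```bash
python3 - <<'E'
from h import *
plan([.4258,-.073,.187],3.5)
E
```

```text
shift [-0.0005  0.0006  0.0069] roll 0.017
```

Call:
{"method": "drive_tool", "body": {"plan": [{"dx": -0.0005,"dy": 0.0005,"dz": 0.004,"hand": 0.019},{"dx": -0.0005,"dy": 0.0005,"dz": 0.0055,"hand": 0.019},{"dx": -0.0005,"dy": 0.0005,"dz": 0.0055,"hand": 0.019}]}}

```text
invalid input at $.plan[0]: expected keys dx, dy, dz, roll, hand
```

Call:
{"method": "drive_tool", "body": {"plan": [{"dz": 0.001,"hand": 0.019},{"dz": 0.001,"hand": 0.019}]}}

```text
invalid input at $.plan[0]: expected keys dx, dy, dz, roll, hand
```

Call:
{"method": "drive_tool", "body": {"plan": [{"dx": -0.0005,"dy": 0.0005,"dz": 0.004,"roll": 0,"hand": 0.019},{"dx": -0.0005,"dy": 0.0005,"dz": 0.0055,"roll": 0,"hand": 0.019},{"dx": -0.0005,"dy": 0.0005,"dz": 0.0055,"roll": 0,"hand": 0.019}]}}

```text
time: 2.82
ee_pos: [0.4256, -0.0729, 0.1877]
tcp_rot: [180.0, -0.0, 4.4]
wrist_force: [0.1, 0.4, -0.3]
opening: 0.0193
```

Call:
{"method": "drive_tool", "body": {"plan": [{"dx": 0,"dy": 0,"dz": 0.001,"roll": 0,"hand": 0.019},{"dx": 0,"dy": 0,"dz": 0.001,"roll": 0,"hand": 0.019}]}}

```text
time: 2.98
ee_pos: [0.4255, -0.0728, 0.1864]
tcp_rot: [180.0, -0.0, 4.4]
wrist_force: [-0.0, 0.8, 0.2]
opening: 0.019
```

Call:
{"method": "drive_tool", "body": {"plan": [{"dx": 0,"dy": 0,"dz": 0.0007,"roll": 0,"hand": 0.019},{"dx": 0,"dy": 0,"dz": 0.0007,"roll": 0,"hand": 0.005},{"dx": 0,"dy": 0,"dz": 0.0007,"roll": 0,"hand": 0.005},{"dx": 0,"dy": 0,"dz": 0.0007,"roll": 0,"hand": 0.005},{"dx": 0,"dy": 0,"dz": 0.0007,"roll": 0,"hand": 0.005},{"dx": 0,"dy": 0,"dz": 0.0007,"roll": 0,"hand": 0.005}], "force": 25}}

```text
time: 3.48
ee_pos: [0.4256, -0.0728, 0.1858]
tcp_rot: [180.0, -0.0, 4.4]
wrist_force: [-0.3, 1.0, 5.1]
opening: 0.0108
```

Call:
{"method": "drive_tool", "body": {"plan": [{"dx": 0,"dy": 0,"dz": -0.002,"roll": 0,"hand": 0.005},{"dx": 0,"dy": 0,"dz": -0.005,"roll": 0,"hand": 0.005},{"dx": 0,"dy": 0,"dz": -0.012,"roll": 0,"hand": 0.005},{"dx": 0,"dy": 0,"dz": -0.03,"roll": 0,"hand": 0.005},{"dx": 0,"dy": 0,"dz": -0.03,"roll": 0,"hand": 0.005}]}}

```text
time: 3.9
ee_pos: [0.4261, -0.0729, 0.2183]
tcp_rot: [180.0, -0.2, 4.4]
wrist_force: [1.5, -0.0, 1.2]
opening: 0.0106
```

```bash
python3 - <<'E'
from h import *
c=bot.camera("wrist"); save(c,"w2")
f=c["frame"].astype(int); m=(f[...,2]-f[...,0]>60); n,l,st,ce=cv2.connectedComponentsWithStats(m.astype(np.uint8))
for i in range(1,n):
    if st[i,4]>60:
        q=cloud(c)[l==i]; print(st[i],ce[i],np.median(q,0).round(3))
print(bot.get_obs()["ee_pos"],bot.get_obs()["opening"])
plan([.575,-.167,.295],184)
E
```

```text
[ 312  219   22   69 1307] [322.46442234 252.37413925] [ 0.43  -0.072  0.051]
[ 0.42595915 -0.07295183  0.21708707] 0.010674021068691177
shift [ 0.1416  0.1053 -0.0775] roll -3.135
```

Call:
{"method": "drive_tool", "body": {"plan": [{"dx": 0,"dy": 0,"dz": -0.04,"roll": -0.1,"hand": 0.005},{"dx": 0.0,"dy": 0.0,"dz": -0.078,"roll": -0.22,"hand": 0.005},{"dx": 0.03,"dy": 0.022,"dz": -0.078,"roll": -0.34,"hand": 0.005},{"dx": 0.06,"dy": 0.044,"dz": -0.078,"roll": -0.46,"hand": 0.005},{"dx": 0.09,"dy": 0.066,"dz": -0.078,"roll": -0.58,"hand": 0.005},{"dx": 0.12,"dy": 0.088,"dz": -0.078,"roll": -0.7,"hand": 0.005},{"dx": 0.1416,"dy": 0.1053,"dz": -0.078,"roll": -0.82,"hand": 0.005},{"dx": 0.1416,"dy": 0.1053,"dz": -0.078,"roll": -0.94,"hand": 0.005},{"dx": 0.1416,"dy": 0.1053,"dz": -0.07,"roll": -1.06,"hand": 0.005},{"dx": 0.1416,"dy": 0.1053,"dz": -0.06,"roll": -1.18,"hand": 0.005},{"dx": 0.1416,"dy": 0.1053,"dz": -0.052,"roll": -1.3,"hand": 0.005},{"dx": 0.1416,"dy": 0.1053,"dz": -0.048,"roll": -1.4,"hand": 0.005},{"dx": 0.1416,"dy": 0.1053,"dz": -0.048,"roll": -1.4,"hand": 0.005},{"dx": 0.1416,"dy": 0.1053,"dz": -0.048,"roll": -1.4,"hand": 0.005}]}}

```text
time: 5.12
ee_pos: [0.5745, -0.1669, 0.2628]
tcp_rot: [-179.9, -0.0, 84.4]
wrist_force: [-0.3, -0.8, -0.4]
opening: 0.0108
```

```bash
python3 - <<'E'
from h import *
c=bot.camera("wrist"); save(c,"w3")
print(bot.get_obs()["ee_pos"],bot.get_obs()["opening"])
plan([.575,-.167,.265])
E
```

```text
[ 0.57466152 -0.1669296   0.2633596 ] 0.010890615490965604
shift [-0.      0.0003 -0.0016] roll 0
```

View pics/w3.png

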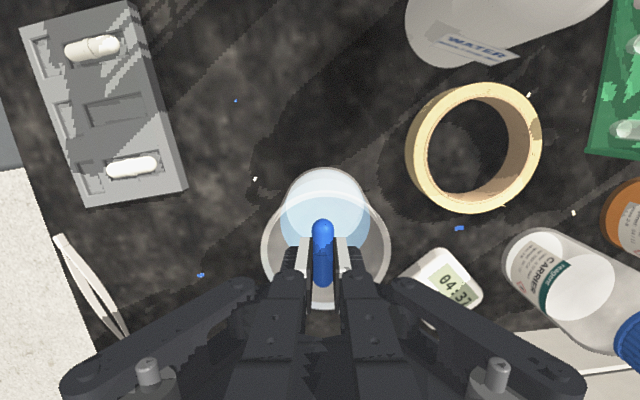

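The bar is held at (323,253), centred over the beaker rim (ellipse centre about (325,243)). I'll release it here.

Call:
{"method": "drive_tool", "body": {"plan": [{"dx": 0,"dy": 0,"dz": 0,"roll": 0,"hand": 0.04},{"dx": 0,"dy": 0,"dz": 0,"roll": 0,"hand": 0.04},{"dx": 0,"dy": 0,"dz": 0,"roll": 0,"hand": 0.04},{"dx": 0,"dy": 0,"dz": -0.01,"roll": 0,"hand": 0.04},{"dx": 0,"dy": 0,"dz": -0.04,"roll": -0.1,"hand": 0.04},{"dx": 0,"dy": 0,"dz": -0.08,"roll": -0.2,"hand": 0.04},{"dx": 0,"dy": 0,"dz": -0.12,"roll": -0.3,"hand": 0.04},{"dx": 0,"dy": 0,"dz": -0.15,"roll": -0.4,"hand": 0.04},{"dx": 0,"dy": 0,"dz": -0.15,"roll": -0.5,"hand": 0.04}]}}

```text
time: 5.92
ee_pos: [0.5743, -0.1668, 0.4219]
tcp_rot: [179.5, 0.4, 113.5]
wrist_force: [0.7, -0.0, 0.7]
opening: 0.0399
```

```bash
python3 - <<'E'
from h import *
c=bot.camera("side"); f=c["frame"].astype(int)
m=np.zeros((400,640),bool); m[160:215,355:395]=True
m&=(f[...,2]-f[...,0]>90); v,u=np.nonzero(m); print(len(u), u.mean() if len(u) else 0, v.mean() if len(v) else 0)
print("beaker side px",proj(c,[.575,-.167,.006]))
C=cloud(c)[170:214,356:392].reshape(-1,3); Q=C[(C[:,2]>.084)&(C[:,2]<.097)]; print(len(Q),cv2.minEnclosingCircle(Q[:,:2].astype(np.float32)))
plan([.47,.13,.38],173)
E
```

```text
0 0 0
beaker side px [371.07524347 199.86097391]
0 ((0.0, 0.0), 0.0)
shift [0.314  0.0245 0.0373] roll -1.031
```

Call:
{"method": "drive_tool", "body": {"plan": [{"dx": 0.03,"dy": 0.0025,"dz": 0.002,"roll": -0.12,"hand": 0.05},{"dx": 0.06,"dy": 0.005,"dz": 0.005,"roll": -0.24,"hand": 0.05},{"dx": 0.09,"dy": 0.0075,"dz": 0.008,"roll": -0.36,"hand": 0.05},{"dx": 0.12,"dy": 0.01,"dz": 0.01,"roll": -0.48,"hand": 0.05},{"dx": 0.15,"dy": 0.0125,"dz": 0.015,"roll": -0.6,"hand": 0.05},{"dx": 0.185,"dy": 0.015,"dz": 0.02,"roll": -0.72,"hand": 0.05},{"dx": 0.22,"dy": 0.0175,"dz": 0.02,"roll": -0.84,"hand": 0.05},{"dx": 0.255,"dy": 0.02,"dz": 0.02,"roll": -0.95,"hand": 0.05},{"dx": 0.29,"dy": 0.0225,"dz": 0.02,"roll": -1.03,"hand": 0.05},{"dx": 0.314,"dy": 0.0245,"dz": 0.02,"roll": -1.03,"hand": 0.05},{"dx": 0.314,"dy": 0.0245,"dz": 0.02,"roll": -1.03,"hand": 0.05},{"dx": 0.314,"dy": 0.0245,"dz": 0.02,"roll": -1.03,"hand": 0.05}]}}

```text
time: 6.97
ee_pos: [0.4726, 0.1322, 0.3934]
tcp_rot: [-180.0, -0.0, 172.3]
wrist_force: [-0.1, -1.0, -0.4]
opening: 0.05
```

```bash
python3 - <<'E'
from h import *
import pickle
print(bot.get_obs()["ee_pos"],bot.get_obs()["tcp_rot"])
h=np.zeros((600,800,3),np.uint8)
for n in ["wrist","scene","side"]:
    c=bot.camera(n); pickle.dump(dict(c),open(n+"2.pkl","wb")); f=c["frame"][...,::-1]
    if n=="wrist": h[:400,:640]=f
    if n=="scene": h[400:600,:260]=cv2.resize(np.ascontiguousarray(f[195:295,310:440]),(260,200))
    if n=="side": h[400:600,270:800]=cv2.resize(np.ascontiguousarray(f[150:250,195:460]),(530,200))
cv2.imwrite("pics/m2.png",h)
E
```

```text
[0.47260154 0.13217901 0.39337651] [-1.79983157e+02 -1.60224445e-02  1.72288440e+02]
```

View pics/m2.png

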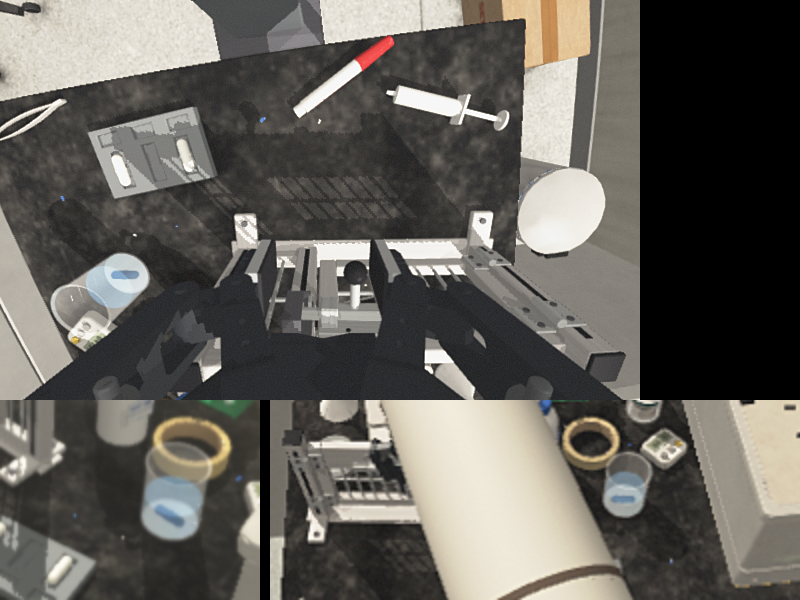

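The bar lies in the beaker in all three views: wrist (125,274), and both insets. The knob is at wrist pixel (355,273), with its pale stem running down to (355,305).

```bash
python3 - <<'E'
from h import *
import pickle
k=pickle.load(open("wrist2.pkl","rb")); C=cloud(k); f=k["frame"].astype(int)
m=np.zeros((400,640),np.uint8); m[258:290,338:372]=(f[258:290,338:372].max(2)<60)
Z=C[...,2]; m&=((Z>.13)&(Z<.18)).astype(np.uint8)
n,l,st,ce=cv2.connectedComponentsWithStats(m); i=1+st[1:,4].argmax(); print(st[i],ce[i])
P=C[l==i]
# sphere fit r=10mm
from scipy.optimize import least_squares
r=least_squares(lambda x:np.linalg.norm(P-x,axis=1)-.01,P.mean(0)-[0,0,.006],loss="soft_l1",f_scale=.001); print("sphere",r.x,r.cost, "top",P[:,2].max())
print("stem line", onplane(k,355,305,.155), bydepth(k,355,300))
for n in ["scene"]:
    c=pickle.load(open("scene.pkl","rb")); print("proj scene",proj(c,r.x)); s=pickle.load(open("side.pkl","rb")); print("side",proj(s,r.x))
# guard frame
for kk,roi in [(pickle.load(open("scene.pkl","rb")),(225,100,350,240)),(pickle.load(open("side.pkl","rb")),(195,160,330,225))]:
    x0,y0,x1,y1=roi; Q=cloud(kk)[y0:y1,x0:x1].reshape(-1,3); Q=Q[(Q[:,2]>.197)&(Q[:,2]<.212)][:,:2]
    print(cv2.boxPoints(cv2.minAreaRect(Q.astype(np.float32))).round(4).tolist())
plan([r.x[0],r.x[1],.40],173)
E
```

```text
[344 261  23  23 383] [354.28981723 271.72062663]
sphere [0.52633636 0.15283432 0.15416835] 4.1105575855296106e-05 top 0.16501118040675863
stem line [0.55686802 0.14969809 0.155     ] [0.54975942 0.15008523 0.1579746 ]
proj scene [274.09296543 162.38483755]
side [269.36553529 195.53872824]
[[0.5519000291824341, 0.004399999976158142], [0.5813000202178955, 0.0008999999845400453], [0.6223000288009644, 0.34040001034736633], [0.5928000211715698, 0.3440000116825104]]
[[0.5515000224113464, 0.006300000008195639], [0.5809000134468079, 0.0026000000070780516], [0.6223999857902527, 0.3393999934196472], [0.5929999947547913, 0.34299999475479126]]
shift [-0.0494  0.0293 -0.0067] roll -0.015
```

Call:
{"method": "drive_tool", "body": {"plan": [{"dx": -0.025,"dy": 0.015,"dz": 0,"roll": -0.013,"hand": 0.045},{"dx": -0.0494,"dy": 0.0293,"dz": 0,"roll": -0.013,"hand": 0.045},{"dx": -0.0494,"dy": 0.0293,"dz": 0,"roll": -0.013,"hand": 0.045},{"dx": -0.0494,"dy": 0.0293,"dz": 0.02,"roll": -0.013,"hand": 0.045},{"dx": -0.0494,"dy": 0.0293,"dz": 0.035,"roll": -0.013,"hand": 0.045},{"dx": -0.0494,"dy": 0.0293,"dz": 0.035,"roll": -0.013,"hand": 0.045}]}}

```text
time: 7.62
ee_pos: [0.5262, 0.1524, 0.3551]
tcp_rot: [-179.9, -0.3, 172.9]
wrist_force: [-0.7, 0.5, -0.8]
opening: 0.0454
```

```bash
python3 - <<'E'
from h import *
import pickle
from scipy.optimize import least_squares
k=bot.camera("wrist"); pickle.dump(dict(k),open("wrist3.pkl","wb")); save(k,"w4"); C=cloud(k); f=k["frame"].astype(int)
K=np.array([.5263,.1528,.1542]); u,v=proj(k,K).round().astype(int); print(u,v)
d=np.linalg.norm(C-K,axis=2)<.02
m=(d&(f.max(2)<60)).astype(np.uint8); P=C[m>0]; print(len(P))
r=least_squares(lambda x:np.linalg.norm(P-x,axis=1)-.01,K,loss="soft_l1",f_scale=.001); print("sphere",r.x,"top",P[:,2].max())
v,u=np.nonzero(m); print(u.min(),u.max(),v.min(),v.max(),u.mean(),v.mean())
print(bot.get_obs()["ee_pos"]); plan([r.x[0],r.x[1],.311],173)
E
```

```text
322 235
644
sphere [0.52622489 0.15287373 0.15411168] top 0.16547291351581256
308 337 221 249 321.71583850931677 234.75776397515529
[0.52609486 0.15252771 0.35696713]
shift [-0.0002  0.0004  0.046 ] roll -0.002
```

View pics/w4.png

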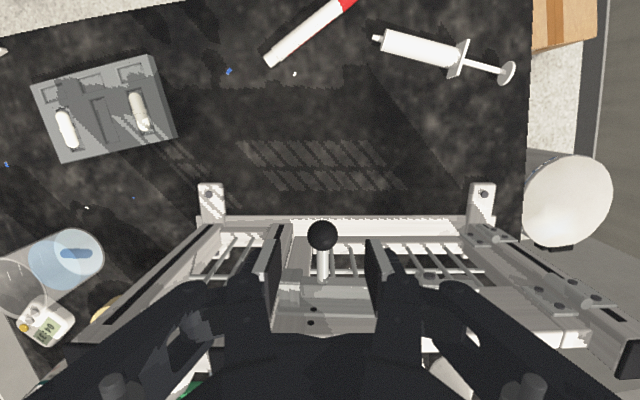

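The knob at (322,235) sits between the pads, whose inner edges are at about 282 and 370. Descending now, then closing.

Call:
{"method": "drive_tool", "body": {"plan": [{"dx": 0,"dy": 0.0004,"dz": 0.02,"roll": 0,"hand": 0.045},{"dx": 0,"dy": 0.0004,"dz": 0.035,"roll": 0,"hand": 0.045},{"dx": 0,"dy": 0.0004,"dz": 0.046,"roll": 0,"hand": 0.045},{"dx": 0,"dy": 0.0004,"dz": 0.046,"roll": 0,"hand": 0.028},{"dx": 0,"dy": 0.0004,"dz": 0.046,"roll": 0,"hand": 0.024},{"dx": 0,"dy": 0.0004,"dz": 0.046,"roll": 0,"hand": 0.024}], "force": 40}}

```text
time: 8.17
ee_pos: [0.5263, 0.1538, 0.3138]
tcp_rot: [180.0, 0.1, 173.0]
wrist_force: [0.7, -0.8, -0.5]
opening: 0.0238
```

Call:
{"method": "drive_tool", "body": {"plan": [{"dx": 0,"dy": 0,"dz": 0,"roll": 0,"hand": 0.021},{"dx": 0,"dy": 0,"dz": 0,"roll": 0,"hand": 0.018},{"dx": 0,"dy": 0,"dz": 0,"roll": 0,"hand": 0.01},{"dx": 0,"dy": 0,"dz": 0,"roll": 0,"hand": 0.01},{"dx": 0,"dy": 0,"dz": 0,"roll": 0,"hand": 0.01}]}}

```text
time: 8.58
ee_pos: [0.5262, 0.154, 0.3137]
tcp_rot: [180.0, 0.1, 173.0]
wrist_force: [-0.3, -1.6, 5.8]
opening: 0.0173
```

Call:
{"method": "drive_tool", "body": {"plan": [{"dx": 0,"dy": 0,"dz": -0.002,"roll": 0,"hand": 0.01},{"dx": 0,"dy": 0,"dz": -0.004,"roll": 0,"hand": 0.01},{"dx": 0,"dy": 0,"dz": -0.006,"roll": 0,"hand": 0.01},{"dx": 0,"dy": 0,"dz": -0.008,"roll": 0,"hand": 0.01},{"dx": 0,"dy": 0,"dz": -0.008,"roll": 0,"hand": 0.01},{"dx": 0,"dy": 0,"dz": -0.008,"roll": 0,"hand": 0.01}]}}

```text
time: 9.08
ee_pos: [0.5262, 0.154, 0.321]
tcp_rot: [180.0, 0.0, 173.0]
wrist_force: [-0.7, -1.7, 0.9]
opening: 0.0172
```

```bash
python3 - <<'E'
from h import *
import pickle
from scipy.optimize import least_squares
k=bot.camera("wrist"); C=cloud(k); f=k["frame"].astype(int); save(k,"w5")
o=bot.get_obs();K=o["ee_pos"]-[0,0,.155]; print(o["ee_pos"],o["wrist_force"],o["opening"],proj(k,K))
u,v=proj(k,K).round().astype(int); m=np.zeros((400,640),bool); m[v-16:v+17,u-12:u+13]=1
P=C[m&(f.max(2)<60)&(np.linalg.norm(C-K,axis=2)<.018)]
r=least_squares(lambda x:np.linalg.norm(P-x,axis=1)-.01,K,loss="soft_l1",f_scale=.001); print(len(P),"sphere",r.x,"top",P[:,2].max())
plan(o["ee_pos"]+.03*np.array([.121,.993,0]))
E
```

```text
[0.52616218 0.15400716 0.32094354] [ 0.21595635 -1.16278502  0.92228676] 0.017075556165645524 [320.14442576 270.24929424]
729 sphere [0.52646807 0.15511497 0.16025335] top 0.17161920630124877
shift [0.   0.03 0.  ] roll 0
```

Call:
{"method": "drive_tool", "body": {"plan": [{"dx": 0,"dy": 0,"dz": -0.001,"roll": 0,"hand": 0.01},{"dx": 0,"dy": 0.003,"dz": -0.001,"roll": 0,"hand": 0.01},{"dx": 0,"dy": 0.006,"dz": -0.001,"roll": 0,"hand": 0.01},{"dx": 0,"dy": 0.009,"dz": -0.0006,"roll": 0,"hand": 0.01},{"dx": 0,"dy": 0.009,"dz": -0.0006,"roll": 0,"hand": 0.01}]}}

```text
time: 9.55
ee_pos: [0.5273, 0.1636, 0.321]
tcp_rot: [180.0, 0.0, 173.0]
wrist_force: [0.5, 1.0, -0.4]
opening: 0.0171
```

Call:
{"method": "drive_tool", "body": {"plan": [{"dx": 0,"dy": 0.004,"dz": 0.0002,"roll": 0,"hand": 0.01},{"dx": 0,"dy": 0.008,"dz": 0.0004,"roll": 0,"hand": 0.01},{"dx": 0,"dy": 0.012,"dz": 0.0006,"roll": 0,"hand": 0.01},{"dx": 0,"dy": 0.016,"dz": 0.0008,"roll": 0,"hand": 0.01},{"dx": 0,"dy": 0.018,"dz": 0.001,"roll": 0,"hand": 0.01},{"dx": 0,"dy": 0.018,"dz": 0.001,"roll": 0,"hand": 0.01}]}}

```text
time: 10.05
ee_pos: [0.5295, 0.1815, 0.3202]
tcp_rot: [180.0, 0.0, 173.1]
wrist_force: [0.2, 1.2, 0.4]
opening: 0.0171
```

```bash
python3 - <<'E'
from h import *
import pickle
from scipy.optimize import least_squares
k=bot.camera("wrist"); C=cloud(k); f=k["frame"].astype(int); save(k,"w6")
o=bot.get_obs();K=o["ee_pos"]-[0,0,.155]; print(o["ee_pos"],o["wrist_force"],o["opening"],proj(k,K))
u,v=proj(k,K).round().astype(int); m=np.zeros((400,640),bool); m[v-16:v+17,u-12:u+13]=1
P=C[m&(f.max(2)<60)&(np.linalg.norm(C-K,axis=2)<.018)]
r=least_squares(lambda x:np.linalg.norm(P-x,axis=1)-.01,K,loss="soft_l1",f_scale=.001); print(len(P),"sphere",r.x,"top",P[:,2].max())
E
```

```text
[0.52948743 0.18130544 0.32014034] [0.61524877 1.56184731 0.04683434] 0.017015061836046584 [319.73041875 270.50382562]
705 sphere [0.5297317  0.18274255 0.15931543] top 0.17063297111632472
```

View pics/w6.png

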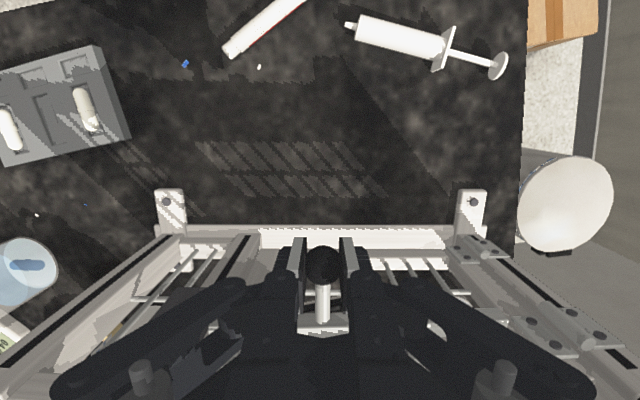

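The ball is still held at (322,265) with the stem behind it, and the bolt has come back 30 mm in total. Next is the swing arc.

```bash
cat >> h.py <<'E'
def arc(x,y,t0,t1,n):
    "rows in tool axes (tool x = -gate x, tool y = gate y at angle t0); knob rel hinge x,y in gate frame"
    for t in np.linspace(t0,t1,n+1)[1:]:
        a=np.radians(t-t0); X=x*np.cos(a)+y*np.sin(a)-x; Y=-x*np.sin(a)+y*np.cos(a)-y
        print(f"t={t:.1f} dx {-X:.4f} dy {Y:.4f} roll {a:.3f}")
E
python3 -c "
from h import *
arc(-.058,-.137,0,12,6)"
```

```text
t=2.0 dx 0.0047 dy 0.0021 roll 0.035
t=4.0 dx 0.0094 dy 0.0044 roll 0.070
t=6.0 dx 0.0140 dy 0.0068 roll 0.105
t=8.0 dx 0.0185 dy 0.0094 roll 0.140
t=10.0 dx 0.0229 dy 0.0122 roll 0.175
t=12.0 dx 0.0272 dy 0.0151 roll 0.209
```

Call:
{"method": "drive_tool", "body": {"plan": [{"dx": 0.0047,"dy": 0.0021,"dz": 0,"roll": 0.035,"hand": 0.01},{"dx": 0.0094,"dy": 0.0044,"dz": 0,"roll": 0.07,"hand": 0.01},{"dx": 0.014,"dy": 0.0068,"dz": 0,"roll": 0.105,"hand": 0.01},{"dx": 0.0185,"dy": 0.0094,"dz": 0,"roll": 0.14,"hand": 0.01},{"dx": 0.0229,"dy": 0.0122,"dz": 0,"roll": 0.175,"hand": 0.01},{"dx": 0.0272,"dy": 0.0151,"dz": 0,"roll": 0.209,"hand": 0.01},{"dx": 0.0272,"dy": 0.0151,"dz": 0,"roll": 0.209,"hand": 0.01}]}}

```text
time: 10.68
ee_pos: [0.5037, 0.1993, 0.3201]
tcp_rot: [-180.0, -0.0, 161.0]
wrist_force: [-1.0, -1.8, 0.0]
opening: 0.0171
```

```bash
cat > g.py <<'E'
from h import *
import sys
k=bot.camera("wrist"); C=cloud(k); f=k["frame"].astype(int); save(k,sys.argv[1])
from scipy.optimize import least_squares
o=bot.get_obs();K=o["ee_pos"]-[0,0,.160]; R=Ro.from_euler("xyz",o["tcp_rot"],degrees=True)
print(o["ee_pos"],o["tcp_rot"],"F tool",R.inv().apply(o["wrist_force"]).round(1),o["opening"])
u,v=proj(k,K).round().astype(int); m=np.zeros((400,640),bool); m[v-16:v+17,u-12:u+13]=1
P=C[m&(f.max(2)<60)&(np.linalg.norm(C-K,axis=2)<.018)]
r=least_squares(lambda x:np.linalg.norm(P-x,axis=1)-.01,K,loss="soft_l1",f_scale=.001); print(len(P),"knob",r.x)
# gate top bar: bright points at z .178-.19
best={}
for n in ["wrist","scene","side"]:
    c=k if n=="wrist" else bot.camera(n); c=dict(c)
    Q=cloud(c).reshape(-1,3); g=c["frame"].reshape(-1,3)
    s=(Q[:,2]>.178)&(Q[:,2]<.19)&(Q[:,0]>.40)&(Q[:,0]<.63)&(Q[:,1]>.08)&(Q[:,1]<.32)&(g.min(1)>110)
    Q=Q[s][:,:2].astype(np.float32)
    if len(Q)>30:
        vx,vy,x0,y0=cv2.fitLine(Q,cv2.DIST_HUBER,0,.01,.01).ravel(); print(n,len(Q),"line deg",np.degrees(np.arctan2(vx,vy)),"pt",x0,y0, cv2.minAreaRect(Q))
E
python3 g.py w7
```

```text
[0.50399202 0.19913279 0.32008309] [-1.79987566e+02 -1.91964389e-03  1.61102893e+02] F tool [ 0.5 -1.6 -0.8] 0.017537073158628118
799 knob [0.50379759 0.20021173 0.1592675 ]
wrist 915 line deg 42.81683 pt 0.5684533 0.28186142 ((0.5450591444969177, 0.2549382448196411), (0.1842677742242813, 0.03253832086920738), 50.427799224853516)
scene 207 line deg 18.823404 pt 0.56332076 0.19591692 ((0.5611096620559692, 0.17634913325309753), (0.17702099680900574, 0.04139869660139084), 81.79842376708984)
side 71 line deg 23.102034 pt 0.59262705 0.28140873 ((0.5955043435096741, 0.2869131565093994), (0.06288805603981018, 0.017982177436351776), 76.17683410644531)
```

```bash
python3 -c "
from h import *
arc(-.058,-.137,12,40,9)"
```

```text
t=15.1 dx 0.0073 dy 0.0033 roll 0.054
t=18.2 dx 0.0145 dy 0.0071 roll 0.109
t=21.3 dx 0.0215 dy 0.0112 roll 0.163
t=24.4 dx 0.0282 dy 0.0157 roll 0.217
t=27.6 dx 0.0346 dy 0.0206 roll 0.271
t=30.7 dx 0.0408 dy 0.0258 roll 0.326
t=33.8 dx 0.0467 dy 0.0313 roll 0.380
t=36.9 dx 0.0523 dy 0.0371 roll 0.434
t=40.0 dx 0.0575 dy 0.0433 roll 0.489
```

Call:
{"method": "drive_tool", "body": {"plan": [{"dx": 0.0073,"dy": 0.0033,"dz": 0,"roll": 0.054,"hand": 0.01},{"dx": 0.0145,"dy": 0.0071,"dz": 0,"roll": 0.109,"hand": 0.01},{"dx": 0.0215,"dy": 0.0112,"dz": 0,"roll": 0.163,"hand": 0.01},{"dx": 0.0282,"dy": 0.0157,"dz": 0,"roll": 0.217,"hand": 0.01},{"dx": 0.0346,"dy": 0.0206,"dz": 0,"roll": 0.271,"hand": 0.01},{"dx": 0.0408,"dy": 0.0258,"dz": 0,"roll": 0.326,"hand": 0.01},{"dx": 0.0467,"dy": 0.0313,"dz": 0,"roll": 0.38,"hand": 0.01},{"dx": 0.0523,"dy": 0.0371,"dz": 0,"roll": 0.434,"hand": 0.01},{"dx": 0.0575,"dy": 0.0433,"dz": 0,"roll": 0.489,"hand": 0.01},{"dx": 0.0575,"dy": 0.0433,"dz": 0,"roll": 0.489,"hand": 0.01},{"dx": 0.0575,"dy": 0.0433,"dz": 0,"roll": 0.489,"hand": 0.01}]}}

```text
time: 11.75
ee_pos: [0.4605, 0.257, 0.3177]
tcp_rot: [-179.2, -0.2, 133.1]
wrist_force: [-27.8, -14.9, 1.8]
opening: 0.0171
```

```bash
python3 g.py w8; python3 - <<'E'
from h import *
h=np.zeros((600,800,3),np.uint8)
for n,(x0,y0,x1,y1),(X,Y),f in [("scene",(200,80,440,310),(0,0),1.75),("side",(195,130,460,260),(425,0),1.4)]:
    c=bot.camera(n); t=cv2.resize(np.ascontiguousarray(c["frame"][y0:y1,x0:x1,::-1]),None,fx=f,fy=f); h[Y:Y+t.shape[0],X:X+t.shape[1]]=t
w=cv2.imread("pics/w8.png"); t=cv2.resize(w,None,fx=.58,fy=.58); h[200:200+t.shape[0],425:425+t.shape[1]]=t[:,:375]
cv2.imwrite("pics/m3.png",h)
E
```

```text
[0.46055986 0.25684219 0.31764115] [-179.16211301   -0.21815996  133.07352483] F tool [  7.3 -30.3  -1.1] 0.017339820599980193
772 knob [0.45778215 0.2558789  0.15751327]
wrist 415 line deg 70.2863 pt 0.52535015 0.29215276 ((0.5235053896903992, 0.2932094633579254), (0.1841438114643097, 0.036882348358631134), 25.26634979248047)
scene 321 line deg 47.34903 pt 0.52139646 0.23304264 ((0.5253049731254578, 0.2154388427734375), (0.23824460804462433, 0.13934148848056793), 78.61331939697266)
```

View pics/m3.png

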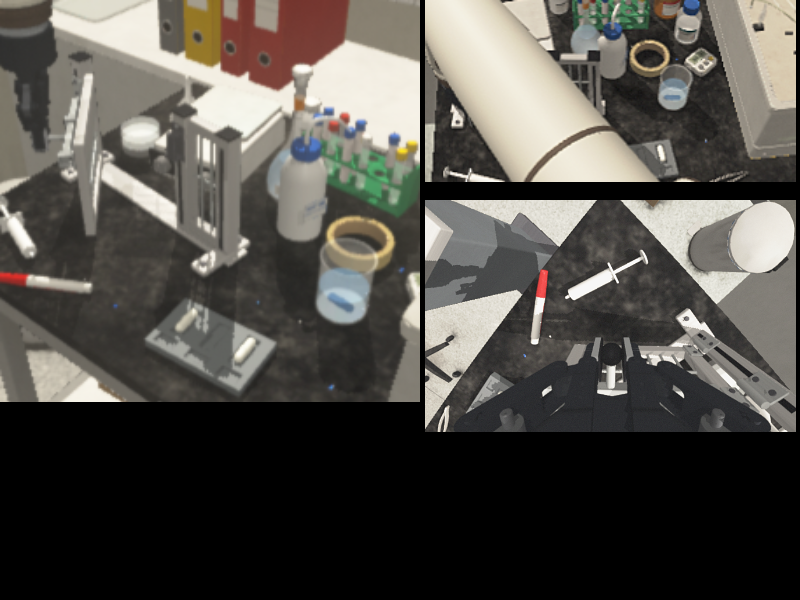

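The gate stands open in the scene view (edge at about (90,75)-(90,230)) and the ball is held in the wrist view. The bar is in the beaker, and pen, syringe and tray are unmoved. The wrist reads 30 N along tool -y, probably the bolt on its stop, so I'll ease that off.

Call:
{"method": "drive_tool", "body": {"plan": [{"dx": 0,"dy": -0.002,"dz": 0,"roll": 0,"hand": 0.01},{"dx": 0,"dy": -0.004,"dz": 0,"roll": 0,"hand": 0.01},{"dx": 0,"dy": -0.004,"dz": 0,"roll": 0,"hand": 0.01},{"dx": 0,"dy": -0.004,"dz": 0,"roll": 0,"hand": 0.01}]}}

```text
time: 12.33
ee_pos: [0.4596, 0.2548, 0.3184]
tcp_rot: [-179.6, -0.1, 133.1]
wrist_force: [-11.3, -9.2, -2.3]
opening: 0.0173
```

```bash
python3 g.py w9; cat > a.py <<'E'
from h import *
from scipy.optimize import least_squares
for n in ["scene","wrist","side"]:
    c=bot.camera(n); Q=cloud(c).reshape(-1,3)
    s=(Q[:,2]>.045)&(Q[:,2]<.183)&(Q[:,0]>.43)&(Q[:,0]<.60)&(Q[:,1]>.12)&(Q[:,1]<.31); Q=Q[s][:,:2]
    rng=np.random.default_rng(0); best=(0,)
    for _ in range(3000):
        a,b=Q[rng.integers(len(Q),size=2)]
        if np.linalg.norm(b-a)<.06: continue
        d=(b-a)/np.linalg.norm(b-a); e=abs((Q-a)@[-d[1],d[0]])<.002
        if e.sum()>best[0]: best=(e.sum(),e)
    I=Q[best[1]]; vx,vy,x0,y0=cv2.fitLine(I.astype(np.float32),cv2.DIST_L2,0,.01,.01).ravel()
    t=np.degrees(np.arctan2(vx,vy)); t=(t+90)%180-90; L=(I-[x0,y0])@[vx,vy]
    print(n,len(Q),best[0],"angle from +y",t,"gate",t-7,"ends",(np.array([x0,y0])+L.min()*np.array([vx,vy])).round(4),(np.array([x0,y0])+L.max()*np.array([vx,vy])).round(4))
E
python3 a.py
```

```text
[0.45963222 0.25481058 0.31841521] [-1.79567262e+02 -9.56099793e-02  1.33049792e+02] F tool [  2.7 -14.4   2.5] 0.017118215381349833
808 knob [0.45834719 0.25468426 0.15800105]
wrist 448 line deg 69.69856 pt 0.5265625 0.29088745 ((0.5247734189033508, 0.2918180823326111), (0.18644383549690247, 0.035776253789663315), 25.52520751953125)
scene 319 line deg 46.420284 pt 0.54177886 0.2511731 ((0.5252859592437744, 0.2152157425880432), (0.23582521080970764, 0.1368301957845688), 78.65919494628906)
scene 1142 398 angle from +y 47.442734 gate 40.442734 ends [0.453  0.1618] [0.5991 0.296 ]
wrist 11223 3012 angle from +y 46.95247 gate 39.95247 ends [0.4464 0.1731] [0.5925 0.3096]Traceback (most recent call last):
  File "a.py", line 12, in <module>
    I=Q[best[1]]; vx,vy,x0,y0=cv2.fitLine(I.astype(np.float32),cv2.DIST_L2,0,.01,.01).ravel()
        ~~~~^^^
IndexError: tuple index out of range
```

Call:
{"method": "drive_tool", "body": {"plan": [{"dx": 0,"dy": -0.002,"dz": 0,"roll": 0,"hand": 0.01},{"dx": 0,"dy": -0.004,"dz": 0,"roll": 0,"hand": 0.01},{"dx": 0,"dy": -0.004,"dz": 0,"roll": 0,"hand": 0.01},{"dx": 0,"dy": -0.004,"dz": 0,"roll": 0,"hand": 0.01},{"dx": 0,"dy": -0.004,"dz": 0,"roll": 0,"hand": 0.01},{"dx": 0,"dy": -0.004,"dz": 0,"roll": 0,"hand": 0.01}]}}

```text
time: 13.13
ee_pos: [0.458, 0.2532, 0.3195]
tcp_rot: [-179.9, -0.0, 133.0]
wrist_force: [-1.0, -2.2, -9.1]
opening: 0.0169
```

```bash
python3 g.py w10|head -2; python3 a.py 2>/dev/null
```

```text
[0.45798412 0.25318493 0.31957309] [-1.79931928e+02 -1.22450905e-02  1.33031152e+02] F tool [-1.  -1.5  9.2] 0.01696644246131465
817 knob [0.45780306 0.25378836 0.1588115 ]
scene 1136 395 angle from +y 47.37639 gate 40.37639 ends [0.4535 0.1621] [0.5988 0.2958]
wrist 11162 3191 angle from +y 46.853745 gate 39.853745 ends [0.4467 0.1729] [0.5922 0.3093]
```

Call:
{"method": "drive_tool", "body": {"plan": [{"dx": 0,"dy": 0,"dz": 0.001,"roll": 0,"hand": 0.01},{"dx": 0,"dy": 0,"dz": 0.0015,"roll": 0,"hand": 0.01},{"dx": 0,"dy": 0,"dz": 0.0015,"roll": 0,"hand": 0.01},{"dx": 0,"dy": 0,"dz": 0.0015,"roll": 0,"hand": 0.01},{"dx": 0,"dy": 0,"dz": 0.0015,"roll": 0,"hand": 0.01},{"dx": 0,"dy": 0,"dz": 0.0015,"roll": 0,"hand": 0.01}]}}

```text
time: 13.93
ee_pos: [0.4582, 0.2533, 0.3189]
tcp_rot: [180.0, 0.0, 133.0]
wrist_force: [0.2, -1.5, -5.4]
opening: 0.017
```

```bash
python3 g.py w11|head -2; python3 a.py 2>/dev/null; python3 - <<'E'
from h import *
c=bot.camera("scene"); x0,y0,x1,y1=376,225,418,270
T=cloud(c)[y0:y1,x0:x1].reshape(-1,3); Q=T[(T[:,2]>.07)&(T[:,2]<.084)]; print("beaker",cv2.minEnclosingCircle(Q[:,:2].astype(np.float32)))
print(bot.job_done())
E
```

```text
[0.45815274 0.2533331  0.31893354] [1.79950350e+02 1.23853234e-02 1.33032238e+02] F tool [-1.4 -0.4  5.7] 0.01747208323229186
814 knob [0.45831033 0.25415461 0.15839067]
scene 1139 367 angle from +y 47.18228 gate 40.18228 ends [0.4532 0.1609] [0.5992 0.2962]
wrist 11396 2912 angle from +y 46.96199 gate 39.96199 ends [0.4468 0.1728] [0.5929 0.3092]
beaker ((0.5750002861022949, -0.16758295893669128), 0.03534313291311264)
the job is handed in; nothing more can be done
None
```

The job is done and handed in at about 14 s of the 51 s allowed. The arm is still holding the gate open by the knob.

- **Stir bar:** I picked the blue bar out of the middle pocket and dropped it into the beaker. The later pictures show it inside, and the beaker was where I first measured it to within 1 mm.
- **Bolt:** I gripped the knob, lifted it 6–7 mm and drew it back about 30 mm, well past the 20 mm needed to clear the keeper.
- **Gate angle:** The last checks put the gate at 40.2° from the scene camera and 40.0° from the wrist camera.
- **Surroundings:** The tray, white bars, pen and syringe looked undisturbed in the last picture I viewed. I did not measure the bystanders again.

**Forces:** During the swing the bolt ran onto its stop, because I had estimated the hinge position slightly off, and the wrist force reached about 30 N. I eased this off to 1–2 N sideways. About 5–6 N of downward pull on the gripper remained at hand-in, probably from the bolt barrel or the knob's weight. I did not chase this further.

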